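Pack the sampling caddy by colour

ROBOT

A 6-joint arm with a two-finger parallel gripper is mounted at the origin on a cart in front of the work surface, level with it; the furniture and walls round the work are solid. World frame = base frame: x ahead of the robot, y to its left, z up, the work surface at z = 0. Lengths are in m, angles in rad, forces in N, time in s.
With the tool pointing down it reaches from about 0.25 to 0.8 m from the base axis. Payload 8.5 kg.
Tool frame: the origin (TCP) lies on the front face of the gripper's body, between the roots of the fingers; the fingertips stand robot.tips_ahead ahead of it and the grasp point (between the pads) lies 54 mm ahead of it (robot.tips_ahead is the distance from the TCP to the fingertips, in m); z points along the fingers, y is the line along which they close (so a half turn about z gives the same grasp; the last joint's range is limited). The gripper opens to 85 mm and grips with 20 to 120 N. Pads are 22 mm wide; open, the fingers measure 114 mm over their backs; the gripper's body (76 mm by 85 mm) begins 54 mm behind the grasp point. The pads swing forward as they close: fully open they stand 13 mm farther back than shut.
Start: joints at [-1.189, 0.238, -0.013, 1.319, 0, 1.571], TCP at [0.196, -0.487, 0.304] pointing down, gripper open.
Joint ranges: [-2.66, 2.66], [-1.03, 1.9], [-1.14, 1.46], [-1.82, 2.27], [-1.45, 1.34], [-3.14, 3.14]. Speed limits (rad/s): [2.22, 2.22, 2.79, 3.14, 3.14, 3.14].

INTERFACE

Orientations are given as [roll, pitch, yaw] about the fixed x, y, z axes, in that order (R = Rz(yaw) Ry(pitch) Rx(roll)).
In Python, from cell import robot, vision gives the robot as it stands.
- The arm moves only by the tool servo_tool, never from a script. Its argument "targets" is text: rows parted by semicolons, each of 4 numbers parted by spaces: the shift along the world's x, y, z in m, then the turn about the world's z in rad. A call has 1 to 5 rows; each row is the pose to reach, as a shift and turn from the pose commanded when the call began; what a row does not reach only later rows make up. A row lasts 1/10 s, in which the tool goes at most 50 mm and 8.59 degrees, less where a joint would pass 70% of its speed; a pose out of reach is approached as far as the arm can. A call with a gripper value outside its range is refused whole. "fingers" is the opening, from 0 (shut) to 1 (fully open), set as the call begins (left out, the last holds). The fingers move at their own pace and stop on an object; the grip force is fixed at half the most. Time passes only in rows, so rows that repeat a pose let the fingers close. It gives the time, the measured TCP pose, the force, the opening and the grip force at its end, in the units of the state.
- robot.get_state(): the state, without advancing time (a new reading comes with each control period).
- vision.snapshot(name): name is "side" or "top" or "wrist"; returns a dict with "frame" (420x560x3 uint8, red, green, blue), "mtx" (3x3 intrinsics, pixels), "R" (3x3) and "t" (3): a world point X has camera coordinates R X + t. Camera axes: x right, y down, z forward; pixel columns grow to the right and rows downward; lengths in m; the calibration is good to about 2 mm. A picture is of the moment at which its call begins. There is no depth.
- robot.sign_off(): hands the job in; it is judged then, once.
The state is a dict: "clock": time; "joint_pos": joint angles; "joint_vel": joint speeds; "tau": joint torques, N m; "position": TCP position; "ee_rot": TCP orientation; "ft_force": force on the tool from outside, world axes, zero at the start; "moment": the same for the moment, N m; "width": finger opening in m; "finger_force": force on a finger pad.
Only numpy, scipy, OpenCV 4.12 (cv2) and the standard library are available. Lean on these libraries where they do the work, as an engineer would, in place of code of your own. Each camera call takes 0.05 s, during which the arm holds its last target. There are 200 camera calls.

TASK

Pack the sampling caddy: stand the dropper bottle with the black cap, the jar with the blue lid, the small jar with the dark green lid and the orange rubber stopper upright in the four coloured inserts of the caddy, each in the middle of the insert of its own colour (for the bottle and jars, the colour of the cap). The amber bottle with the white cap and the grey stopper do not belong to the kit: leave them standing where they are.

Things in the scene. Friction and masses are not known exactly. Their poses are not given: they have to be found in the camera images.
- dropper_bottle: amber glass dropper bottle with black cap, 38 mm diameter, 85 mm tall. Round about its upright z axis; origin: centre of its underside. Loose, upright on the bench; about 0.07 kg. Grip its straight amber body, at 15 to 40 mm height.
- blue_jar: low clear jar with wide blue screw lid, 52 mm diameter, 60 mm tall. Round about its upright z axis; origin: centre of its underside. Loose, upright on the bench; about 0.11 kg. Grip the body below the lid, below 45 mm height.
- green_jar: small clear glass jar with dark green lid, 32 mm diameter, 53 mm tall. Round about its upright z axis; origin: centre of its underside. Loose, upright on the bench; about 0.05 kg. Grip the body below the lid, below 40 mm height.
- orange_stopper: orange-red rubber stopper, slightly tapered, 28 mm diameter, 26 mm tall. Round about its upright z axis; origin: centre of its underside. Loose, standing on the bench; about 20 g.
- white_cap_bottle: look-alike, to be left: amber bottle with white cap, 57 mm diameter, 92 mm tall. Round about its upright z axis; origin: centre of its underside. Loose, upright on the bench. (Among the loose things also stands a fixed grey pot, 80 mm wide, 101 mm tall, 0.64 m ahead of the robot and 0.04 m left.)
- grey_stopper: look-alike, to be left: grey rubber stopper, 34 mm diameter, 30 mm tall. Round about its upright z axis; origin: centre of its underside. Loose, on the bench.
- insert_black: Black insert, one of four set 2 by 2 (94 mm apart) in the fixed grey caddy (14 mm rim round them, dark end handles). Square tray, 92 mm outside, rim 10 mm high and 3 mm thick, floor 3 mm thick. Origin: centre of its underside, 4 mm above the bench; z up, x and y along the caddy's sides. Fixed; inserts and caddy are placed differently at each start.
- insert_blue: Blue insert, one of four set 2 by 2 (94 mm apart) in the fixed grey caddy (14 mm rim round them, dark end handles). Square tray, 92 mm outside, rim 10 mm high and 3 mm thick, floor 3 mm thick. Origin: centre of its underside, 4 mm above the bench; z up, x and y along the caddy's sides. Fixed; inserts and caddy are placed differently at each start.
- insert_green: Dark green insert, one of four set 2 by 2 (94 mm apart) in the fixed grey caddy (14 mm rim round them, dark end handles). Square tray, 92 mm outside, rim 10 mm high and 3 mm thick, floor 3 mm thick. Origin: centre of its underside, 4 mm above the bench; z up, x and y along the caddy's sides. Fixed; inserts and caddy are placed differently at each start.
- insert_orange: Orange insert, one of four set 2 by 2 (94 mm apart) in the fixed grey caddy (14 mm rim round them, dark end handles). Square tray, 92 mm outside, rim 10 mm high and 3 mm thick, floor 3 mm thick. Origin: centre of its underside, 4 mm above the bench; z up, x and y along the caddy's sides. Fixed; inserts and caddy are placed differently at each start.
Not all that is in view belongs to the job. There is more than one size of the blue_jar; the job needs the larger.

How it is judged:
By the outcome, as a careful person would: the job done as asked, in the order asked, and still so for the second after the job is handed in, with the robot touching nothing.
It also fails if it takes over 99 s, if anything falls off the work surface, if the arm or the gripper's body presses on something with over 40 N, if the wrist force passes 120 N, or if a joint passes its speed limit or range.

## Working session

There is one attempt and no reset: what is moved stays moved. The work goes in short steps, Python scripts to look and compute and a tool call to move; the robot and the scene stay as the last step left them, time stands still between calls to the robot, and variables do not carry over. Pictures are saved under pics/ and viewed, at most 14 in all, crops included, and the job is handed in when it is done.

Besides the shell and the picture viewer there is one more tool, called after ">>>" as name(argument=value, ...) on one line, values as JSON. servo_tool: Moves the arm, as the interface text tells. Its arguments: {"type":"object","properties":{"targets":{"type":"string"},"fingers":{"type":"number"}},"required":["targets"]}

```bash
mkdir -p pics; python3 - <<'E'
from cell import robot, vision
import cv2,pickle
s=robot.get_state(); print(s, robot.tips_ahead)
d={}
for n in("top","side","wrist"):
    d[n]=vision.snapshot(n); cv2.imwrite(f"pics/{n}0.png",d[n]["frame"][:,:,::-1]); print(n,d[n]["mtx"].tolist(),d[n]["R"].round(4).tolist(),d[n]["t"])
pickle.dump(d,open("d0.pkl","wb"))
E
```

```text
{'clock': 0.0, 'joint_pos': array([-1.18899098e+00,  2.38751829e-01, -1.42415481e-02,  1.31920911e+00,
       -5.85592294e-06,  1.57080399e+00]), 'joint_vel': array([-5.85204304e-04, -5.17159989e-04,  8.98248494e-04,  1.54129301e-03,
       -5.98821236e-05, -6.64728539e-04]), 'tau': array([-1.32659890e-03, -5.38774037e+01,  3.46438873e+01,  1.86658173e-02,
       -7.44064027e-05, -1.67052957e-05]), 'position': array([ 0.19549548, -0.48690725,  0.30329769]), 'ee_rot': array([-3.14018649e+00,  5.86669179e-06,  3.81797695e-01]), 'ft_force': array([-0.15058803, -0.4961204 , -0.04856594]), 'moment': array([0.00744482, 0.0650233 , 0.00264299]), 'finger_force': 0.0, 'width': 0.08532503376934591} 0.0726
top [[450.51167249356797, 0.0, 282.46904919016515], [0.0, 450.51167249356797, 213.80348995943737], [0.0, 0.0, 1.0]] [[-0.0195, -0.9998, -0.0064], [-0.9939, 0.0201, -0.1088], [0.1089, 0.0043, -0.994]] [0.10194482 0.49170099 0.81917804]
side [[450.3442942088204, 0.0, 275.4382926423842], [0.0, 450.3442942088204, 206.45790392395966], [0.0, 0.0, 1.0]] [[0.9013, -0.4333, -0.0004], [-0.3609, -0.7502, -0.5541], [0.2398, 0.4995, -0.8325]] [-0.42546908  0.28510096  0.71164723]
wrist [[349.5776835233364, 0.0, 269.20812875432483], [0.0, 349.5776835233364, 203.5466674832353], [0.0, 0.0, 1.0]] [[0.3715, -0.9284, -0.0006], [-0.8889, -0.3559, 0.2885], [-0.268, -0.1067, -0.9575]] [-0.52355226 -0.03655552  0.37919023]
```

View pics/top0.png

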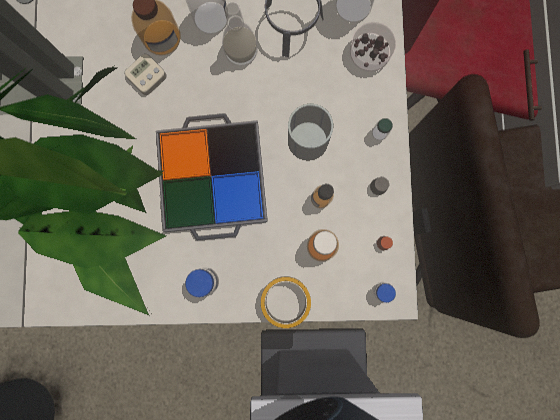

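View pics/side0.png

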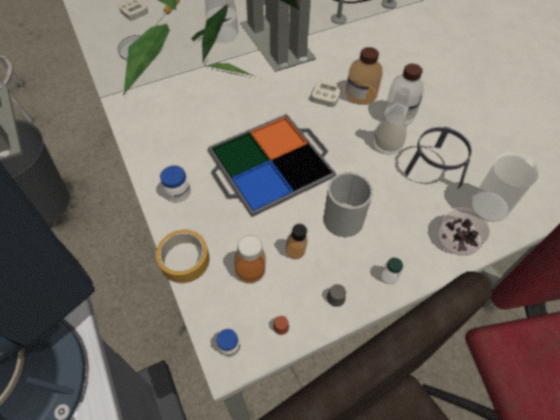

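The top view shows the inserts: orange at (185,155), black (234,150), green (189,202), blue (238,197). The jars and bottles are the larger blue jar (200,283), smaller blue jar (386,293), dropper (323,195), white-cap bottle (322,245), green jar (383,130), grey stopper (379,186) and orange stopper (385,243). In the side view the same things lie at blue jar (174,178), dropper (298,235), green jar (394,267) and orange stopper (281,325).

```bash
cat > h.py <<'E'
import cv2,numpy as np
def ray(s,p):
    d=s["R"].T@np.linalg.solve(s["mtx"],[p[0],p[1],1.]); return -s["R"].T@s["t"],d/np.linalg.norm(d)
def plane(s,p,z):
    c,d=ray(s,p); return c+d*(z-c[2])/d[2]
def proj(s,X):
    q=s["mtx"]@(s["R"]@np.array(X)+s["t"]); return q[:2]/q[2]
def tri(s1,p1,s2,p2):
    c1,d1=ray(s1,p1);c2,d2=ray(s2,p2)
    k=np.linalg.lstsq(np.c_[d1,-d2],c2-c1,rcond=None)[0]
    a,b=c1+k[0]*d1,c2+k[1]*d2
    return (a+b)/2,np.linalg.norm(a-b)
RNG={"blue":((105,120,60),(130,255,255)),"black":((0,0,0),(180,255,50)),"green":((60,60,15),(95,255,110)),
 "red":((0,140,90),(12,255,255)),"orange":((5,180,150),(20,255,255)),"amber":((8,110,60),(20,255,230))}
def blob(s,col,c,r):
    hsv=cv2.cvtColor(s["frame"],cv2.COLOR_RGB2HSV); m=cv2.inRange(hsv,*[np.array(v,np.uint8) for v in RNG[col]])
    w=np.zeros_like(m); cv2.circle(w,tuple(map(int,c)),r,255,-1); m&=w
    n,_,st,ce=cv2.connectedComponentsWithStats(m)
    if n<2: return None
    i=1+np.argmax(st[1:,4]); x=st[i]
    return ce[i],x,(np.array(_==i,np.uint8))
E
python3 - <<'E'
import pickle; from h import *
d=pickle.load(open("d0.pkl","rb"));T,S=d["top"],d["side"]
for s in (T,S): print("cam",ray(s,(0,0))[0].round(3))
for n,col,a,b in (("bluejar","blue",(200,283),(174,176)),("smallblue","blue",(386,293),(228,340)),("dropper","black",(325,190),(300,233)),("greenjar","green",(384,126),(395,265)),("stopper","red",(385,243),(281,325))):
    A,B=blob(T,col,a,20),blob(S,col,b,16)
    if A is None or B is None: print(n,A is None,B is None); continue
    X,e=tri(T,A[0],S,B[0]); mm=1000*np.linalg.norm(X-ray(T,(0,0))[0])/450
    print(n,A[0].round(1),A[1],B[0].round(1),B[1],X.round(4),"res",round(e,4),"size mm",(A[1][2:4]*mm).round(1))
C={}
for n,col,a,b in (("orange","orange",(185,155),(280,137)),("black","black",(234,150),(305,168)),("green","green",(189,202),(238,156)),("blue","blue",(238,197),(262,185))):
    A,B=blob(T,col,a,30),blob(S,col,b,45)
    r=[cv2.minAreaRect(cv2.findContours(q[2],0,1)[0][0]) for q in(A,B)]
    X,e=tri(T,A[0],S,B[0])
    P=[plane(T,p,.014)[:2] for p in cv2.boxPoints(r[0])]
    R=cv2.minAreaRect(np.float32(P)); print(n,A[0].round(1),"tri",X.round(4),round(e,4),"areas",A[1][4],B[1][4],"plane7",plane(T,A[0],.007).round(4),"rect",np.round(R[0],4),np.round(R[1],3),round(R[2],1))
    C[n]=X
pot=T
ks=list(C)
for i in range(4):
    for j in range(i): print(ks[i],ks[j],(C[ks[i]]-C[ks[j]]).round(4))
E
```

```text
cam [0.401 0.089 0.868]
cam [ 0.316 -0.326  0.75 ]
bluejar [198.7 282.9] [186 270  27  27 567] [172.5 176.3] [161 166  24  21 392] [0.3679 0.2456 0.0492] res 0.0025 size mm [50.1 50.1]
smallblue [385.6 292.7] [377 284  18  18 257] [226.6 339.5] [217 330  20  20 317] [ 0.3427 -0.0929  0.0348] res 0.0031 size mm [34.2 34.2]
dropper True False
greenjar [388.  120.5] [388 120   1   2   2] [394.4 265. ] [388 259  14  13 132] [ 0.6547 -0.1053  0.0533] res 0.013 size mm [1.9 3.9]
stopper [386.1 242.1] [381 237  11  11 100] [280.8 324.4] [275 317  12  16 153] [ 0.4352 -0.1021  0.0144] res 0.0041 size mm [21.4 21.4]
orange [184.7 155.1] tri [0.6141 0.2819 0.0049] 0.0028 areas 1948 1127 plane7 [0.615  0.2811 0.007 ] rect [0.6135 0.2803] [0.085 0.093] 4.4
black [232.2 150.5] tri [0.623  0.1881 0.0055] 0.0009 areas 2042 1488 plane7 [0.6222 0.1881 0.007 ] rect [0.6231 0.1873] [0.094 0.093] 4.8
green [188.8 203.3] tri [0.5185 0.2722 0.0104] 0.0018 areas 1992 1349 plane7 [0.5198 0.2727 0.007 ] rect [0.5216 0.273 ] [0.09  0.094] 4.6
blue [237.1 196.9] tri [0.529  0.1795 0.0087] 0.0025 areas 2229 1738 plane7 [0.5305 0.1794 0.007 ] rect [0.5298 0.1794] [0.093 0.092] 4.6
black orange [ 0.0089 -0.0937  0.0006]
green orange [-0.0956 -0.0097  0.0055]
green black [-0.1046  0.084   0.0049]
blue orange [-0.0851 -0.1024  0.0038]
blue black [-0.094  -0.0087  0.0032]
blue green [ 0.0106 -0.0927 -0.0017]
```

View pics/wrist0.png

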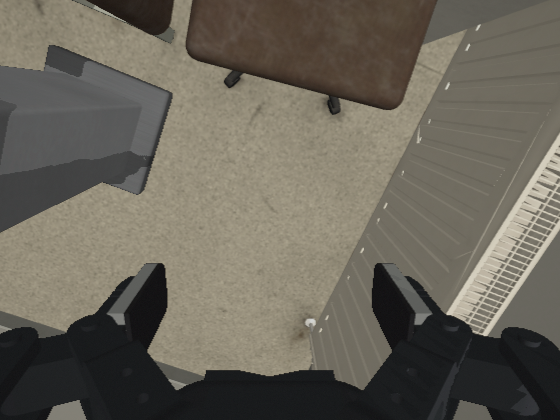

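The wrist view shows only the floor, with the open fingers at (140,310) and (400,310). The insert centres fit a 94 mm lattice turned about 5°. The dropper and green jar masks still need fixing.

```bash
sed -i 's/"black":((0,0,0),(180,255,50))/"black":((0,0,0),(180,255,75))/; s/"green":((60,60,15),(95,255,110))/"green":((45,50,10),(95,255,120))/' h.py
python3 - <<'E'
import pickle; from h import *
d=pickle.load(open("d0.pkl","rb"));T,S=d["top"],d["side"]
for s,p in((T,(325,190)),(T,(384,126)),(S,(300,232)),(T,(320,202))):
    print(cv2.cvtColor(s["frame"],cv2.COLOR_RGB2HSV)[p[1]-4:p[1]+5:4,p[0]-4:p[0]+5:4].tolist())
for n,col,a,b in (("dropper","black",(325,190),(300,233)),("greenjar","green",(384,126),(395,265))):
    A,B=blob(T,col,a,14),blob(S,col,b,12)
    if A is None or B is None: print(n,A is None,B is None); continue
    X,e=tri(T,A[0],S,B[0]); print(n,A[0].round(1),A[1],B[0].round(1),B[1],X.round(4),"res",round(e,4))
E
```

```text
[[[15, 36, 71], [10, 22, 70], [30, 15, 70]], [[4, 24, 73], [24, 18, 71], [30, 15, 69]], [[20, 22, 70], [10, 22, 71], [26, 24, 73]]]
[[[66, 52, 78], [72, 48, 80], [73, 50, 82]], [[74, 46, 83], [75, 39, 79], [73, 39, 79]], [[40, 27, 56], [76, 54, 80], [71, 49, 73]]]
[[[18, 30, 43], [6, 31, 41], [23, 25, 41]], [[15, 36, 43], [15, 12, 42], [160, 18, 43]], [[20, 36, 21], [10, 29, 26], [15, 87, 35]]]
[[[16, 127, 143], [16, 95, 97], [48, 21, 62]], [[16, 114, 125], [14, 128, 143], [15, 130, 143]], [[11, 40, 89], [15, 125, 137], [16, 106, 118]]]
dropper [324.9 191.7] [318 185  15  15 163] [298.5 232.7] [291 225  15  16 195] [0.526  0.0155 0.0689] res 0.0031
greenjar [385.5 124. ] [379 119  13  12  75] [394.5 264.9] [388 259  14  13 137] [ 0.6537 -0.1029  0.0475] res 0.0057
```

>>> servo_tool(targets="0.026 0.04 0 -0.08; 0.053 0.08 0 -0.16; 0.08 0.12 0 -0.24; 0.106 0.16 0 -0.32; 0.132 0.2 0 -0.38", fingers=1)

```text
clock: 0.65
position: [0.3281, -0.2855, 0.3038]
ee_rot: [-3.141, -0.0, -0.002]
ft_force: [1.0, -0.1, 0.5]
width: 0.0855
finger_force: 0.0
```

>>> servo_tool(targets="0.026 0.04 0 0; 0.053 0.08 0 0; 0.08 0.12 0 0; 0.106 0.16 0 0; 0.132 0.2 0 0")

```text
clock: 1.15
position: [0.4603, -0.0852, 0.3039]
ee_rot: [-3.142, -0.0, 0.002]
ft_force: [1.2, -0.6, 0.4]
width: 0.0856
finger_force: 0.0
```

>>> servo_tool(targets="0.026 0.04 -0.01 0; 0.053 0.08 -0.03 0; 0.066 0.1 -0.05 0; 0.066 0.1 -0.05 0; 0.066 0.1 -0.05 0")

```text
clock: 1.65
position: [0.5252, 0.0065, 0.2533]
ee_rot: [-3.137, 0.002, 0.011]
ft_force: [-0.2, -0.9, 0.4]
width: 0.0855
finger_force: 0.0
```

```bash
cat > w.py <<'E'
# wrist look: python3 w.py name 'col,z,x0,y0,r' ...
import sys; from h import *; from cell import robot,vision
s=robot.get_state(); w=vision.snapshot("wrist"); cv2.imwrite(f"pics/{sys.argv[1]}.png",w["frame"][:,:,::-1])
print("tcp",s["position"].round(4),s["ee_rot"].round(3),"t",s["clock"])
for a in sys.argv[2:]:
    col,z,x,y,r=a.split(","); c=proj(w,(float(x),float(y),float(z))); print("expect",c.round(0))
    b=blob(w,col,c,int(r))
    if b: print(col,b[0].round(1),b[1],plane(w,b[0],float(z)).round(4))
E
python3 w.py w1 black,0.085,0.526,0.0155,50 amber,0.03,0.526,0.0155,50
```

```text
tcp [0.5252 0.0065 0.2533] [-3.137e+00  2.000e-03  1.100e-02] t 1.65
expect [259. 204.]
black [258.8 199.9] [ 237  180   41   40 1161] [0.5292 0.0157 0.085 ]
expect [261. 186.]
amber [256.2 178.2] [236 164  43  38 723] [0.5324 0.0197 0.03  ]
```

View pics/w1.png

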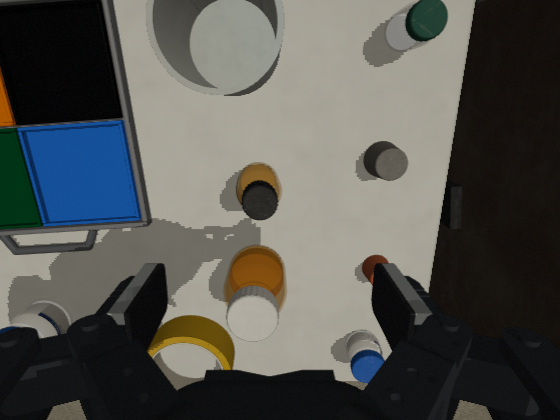

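The black cap top is at (260,200), clear of the pot at (230,45) and the white cap at (252,313). That puts it at about (0.529, 0.0155). I'll descend and grip.

>>> servo_tool(targets="0.003 0.003 -0.04 0; 0.003 0.003 -0.08 0; 0.003 0.003 -0.11 0; 0.003 0.003 -0.11 0; 0.003 0.003 -0.11 0")

```text
clock: 2.2
position: [0.5288, 0.007, 0.1452]
ee_rot: [-3.135, -0.001, 0.011]
ft_force: [0.0, 0.2, 1.5]
width: 0.0852
finger_force: 0.0
```

```bash
python3 w.py w2 black,0.085,0.529,0.0155,70
```

```text
tcp [0.5288 0.007  0.1452] [-3.135e+00 -1.000e-03  1.100e-02] t 2.2
expect [252. 281.]
black [251.4 274.8] [ 217  227   68   85 3706] [0.5321 0.0158 0.085 ]
```

>>> servo_tool(targets="0.001 0.009 -0.02 -0.01; 0.001 0.009 -0.04 -0.01; 0.001 0.009 -0.053 -0.01; 0.001 0.009 -0.053 -0.01; 0.001 0.009 -0.053 -0.01")

```text
clock: 2.75
position: [0.5308, 0.0093, 0.0926]
ee_rot: [-3.13, -0.002, 0.013]
ft_force: [0.4, 0.0, -0.0]
width: 0.0851
finger_force: 0.0
```

>>> servo_tool(targets="0 0 0 0; 0 0 0 0; 0 0 0 0; 0 0 0 0; 0 0 0 0", fingers=0)

```text
clock: 3.25
position: [0.5302, 0.0095, 0.0918]
ee_rot: [-3.129, -0.001, 0.014]
ft_force: [-2.3, 0.6, 8.8]
width: 0.0355
finger_force: 59.1
```

>>> servo_tool(targets="0 0 0 0; 0 0 0 0; 0 0 0 0")

```text
clock: 3.55
position: [0.5301, 0.0095, 0.0918]
ee_rot: [-3.129, -0.001, 0.014]
ft_force: [-0.9, 0.4, 8.2]
width: 0.0357
finger_force: 59.1
```

```bash
python3 - <<'E'
from cell import robot
s=robot.get_state(); print(s["joint_pos"].round(3),s["joint_vel"].round(3),s["ft_force"])
E
```

```text
[ 0.013  0.407 -0.357  0.806  0.012  3.141] [ 0.     0.001 -0.     0.001 -0.002  0.001] [-0.92597213  0.36203669  8.22321635]
```

Joint 6 was at its 3.14 limit, and yaw equals j1 + π − j6, so I'll keep yaw above j1 from here. The bottle is gripped (35.7 mm, 59 N), so I'll lift it.

>>> servo_tool(targets="0 0 0.04 0; 0 0 0.08 0; 0 0 0.12 0.14; 0 0 0.15 0.28; 0 0 0.15 0.4")

```text
clock: 4.05
position: [0.5315, 0.0094, 0.2454]
ee_rot: [-3.132, -0.006, 0.419]
ft_force: [0.9, -0.0, -1.1]
width: 0.036
finger_force: 60.5
```

>>> servo_tool(targets="0.02 0.04 0 0; 0.04 0.08 0 0; 0.06 0.12 0 0; 0.08 0.16 0 0; 0.08 0.16 0 0")

```text
clock: 4.55
position: [0.6115, 0.1739, 0.24]
ee_rot: [-3.129, -0.001, 0.417]
ft_force: [0.1, 0.1, -0.7]
width: 0.0357
finger_force: 60.4
```

```bash
cat > held.py <<'E'
import sys; from h import *; from cell import robot,vision
# held object: python3 held.py name col height_above_TCP(-) guess_r
s=robot.get_state(); p=s["position"]; print("tcp",p.round(4),s["ee_rot"].round(3),"w",s["width"].round(4),"F",s["finger_force"],"t",s["clock"])
w=vision.snapshot("wrist"); cv2.imwrite(f"pics/{sys.argv[1]}.png",w["frame"][:,:,::-1])
z=p[2]+float(sys.argv[3]); b=blob(w,sys.argv[2],proj(w,(p[0],p[1],z)),int(sys.argv[4]))
print(b[0],b[1]); X=plane(w,b[0],z); print("obj",X.round(4),"off",(X-p)[:2].round(4))
E
python3 held.py h1 black -0.007 60
```

```text
Traceback (most recent call last):
  File "held.py", line 3, in <module>
    s=robot.get_state(); p=s["position"]; print("tcp",p.round(4),s["ee_rot"].round(3),"w",s["width"].round(4),"F",s["finger_force"],"t",s["clock"])
                                                                                          ^^^^^^^^^^^^^^^^
AttributeError: 'float' object has no attribute 'round'
```

>>> servo_tool(targets="0.011 0.013 -0.04 0; 0.011 0.013 -0.07 0; 0.011 0.013 -0.07 0; 0.011 0.013 -0.07 0")

```text
clock: 4.95
position: [0.6204, 0.182, 0.1712]
ee_rot: [-3.13, 0.001, 0.413]
ft_force: [0.6, 0.0, 0.3]
width: 0.0358
finger_force: 60.4
```

```bash
sed -i 's/s\["width"\].round(4)/round(s["width"],4)/' held.py; python3 held.py h1 black -0.007 60
```

```text
tcp [0.6204 0.182  0.1712] [-3.13e+00  1.00e-03  4.13e-01] w 0.0358 F 60.386192025616765 t 4.95
[273.16969438 375.62727078] [ 213  321  121   99 9358]
obj [0.6223 0.1829 0.1642] off [0.0019 0.0009]
```

View pics/h1.png

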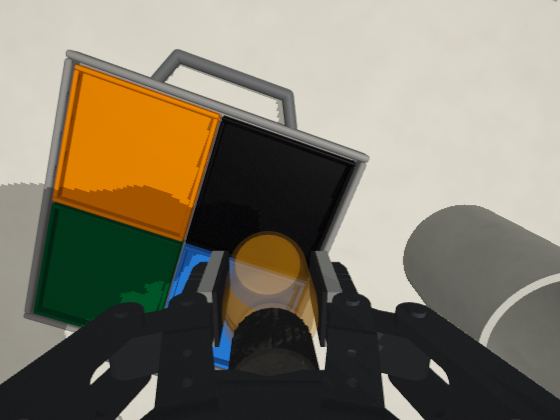

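The bottle hangs upright between the fingers with its base circle at about (267,265). The caddy's black insert is centred near (278,185), partly hidden behind it.

```bash
python3 - <<'E'
from h import *; from cell import vision
w=vision.snapshot("wrist")
print(plane(w,(267,268),.0794), plane(w,(267,270),.0794))
# insert corners on the rim plane, black: far-left (222,117), far-right (362,160)
for p in((222,117),(362,158),(72,62),(187,243)): print(p,plane(w,p,.014).round(4))
E
```

```text
[0.61079727 0.18106567 0.0794    ] [0.60975065 0.18061061 0.0794    ]
(222, 117) [0.6653 0.2372 0.014 ]
(362, 158) [0.6778 0.1436 0.014 ]
(72, 62) [0.6589 0.3333 0.014 ]
(187, 243) [0.5745 0.2283 0.014 ]
```

```bash
python3 - <<'E'
import cv2
im=cv2.imread("pics/h1.png")[215:385,185:365]; cv2.imwrite("pics/h1c.png",cv2.resize(im,None,fx=3.5,fy=3.5,interpolation=2))
E
```

```text
(no output)
```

View pics/h1c.png

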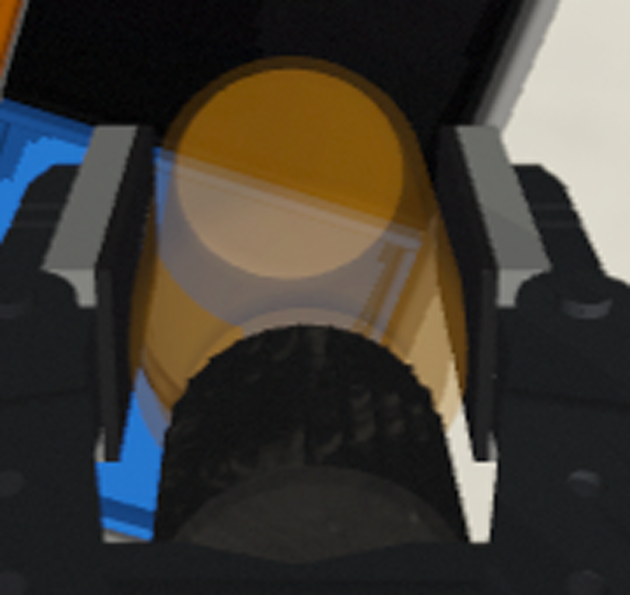

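```bash
python3 - <<'E'
from h import *; from cell import vision,robot
w=vision.snapshot("wrist"); s=robot.get_state(); p=s["position"]
R=cv2.Rodrigues(np.array([0,0,s["ee_rot"][2]]))[0]
f=lambda px,z:(R.T@(plane(w,px,z)-p)).round(4)
print("tool-axes offsets (x fwd, y left)")
print("base outer far edge",f((267.3,231.3),p[2]-.0918),"inner centre",f((267.3,264.1),p[2]-.089), f((267.3,264.1),p[2]-.085))
print("cap top far edge",f((275,348),p[2]-.007))
print("pads L/R tip far corner")
E
```

```text
tool-axes offsets (x fwd, y left)
base outer far edge [ 0.0109  0.0029 -0.0918] inner centre [-0.0056  0.0029 -0.089 ] [-0.0036  0.0028 -0.085 ]
cap top far edge [ 0.011  -0.0005 -0.007 ]
pads L/R tip far corner
```

The crop shows the inner base disc at about (267,264) and the cap's far edge at row 348, so the bottle sits about 5 mm behind the TCP and leans slightly. I'll shift to allow for that and lower it.

>>> servo_tool(targets="0.006 0.006 -0.03 0; 0.006 0.006 -0.05 0; 0.006 0.006 -0.06 0; 0.006 0.006 -0.06 0; 0.006 0.006 -0.06 0")

```text
clock: 5.6
position: [0.6273, 0.1884, 0.1122]
ee_rot: [-3.13, -0.001, 0.413]
ft_force: [-0.3, 1.3, -0.2]
width: 0.0357
finger_force: 60.4
```

>>> servo_tool(targets="0 0 -0.006 0; 0 0 -0.011 0; 0 0 -0.013 0; 0 0 -0.013 0")

```text
clock: 6.0
position: [0.627, 0.1884, 0.0988]
ee_rot: [-3.13, -0.001, 0.413]
ft_force: [-1.8, -0.3, 7.2]
width: 0.0355
finger_force: 61.4
```

>>> servo_tool(targets="0 0 0 0; 0 0 0 0; 0 0 0 0; 0 0 0 0; 0 0 0 0", fingers=0.75)

```text
clock: 6.5
position: [0.6267, 0.1884, 0.0977]
ee_rot: [-3.13, 0.0, 0.413]
ft_force: [0.6, 0.1, 1.0]
width: 0.064
finger_force: 0.0
```

>>> servo_tool(targets="0 0 0.02 0; 0 0 0.05 0; 0 0 0.1 0; 0 0 0.15 0; 0 0 0.15 0")

```text
clock: 7.0
position: [0.6291, 0.1891, 0.2555]
ee_rot: [-3.131, -0.011, 0.414]
ft_force: [0.5, -0.2, -0.4]
width: 0.064
finger_force: 0.0
```

>>> servo_tool(targets="-0.047 0.015 0 0; -0.095 0.03 0 0; -0.14 0.045 0 0.1; -0.18 0.06 0 0.2; -0.18 0.06 0 0.2", fingers=1)

```text
clock: 7.5
position: [0.4423, 0.2491, 0.248]
ee_rot: [-3.129, 0.002, 0.62]
ft_force: [0.1, -0.4, 0.5]
width: 0.0859
finger_force: 0.0
```

```bash
python3 - <<'E'
from h import *; from cell import robot,vision
import pickle
d={n:vision.snapshot(n) for n in("top","side","wrist")}; pickle.dump(d,open("d1.pkl","wb"))
for n in d: cv2.imwrite(f"pics/{n}1.png",d[n]["frame"][:,:,::-1])
T=d["top"]; print(robot.get_state()["position"])
for n,x,y in(("orange",.6146,.2812),("black",.6228,.1876),("green",.5210,.2730),("blue",.5292,.1794)): print(n,proj(T,(x,y,.007)).round(1),proj(T,(x,y,.092)).round(1))
a,b,w=[d[k]["frame"] for k in("top","side","wrist")]
c=np.hstack([cv2.resize(a[100:240,150:290],(400,400)),cv2.resize(b[100:240,200:340],(400,400))])
cv2.imwrite("pics/c1.png",c[:,:,::-1])
E
python3 w.py w3 blue,0.06,0.367,0.246,60
```

```text
[0.44715404 0.24865306 0.24811324]
orange [184.6 155.3] [173.9 143.9]
black [232.5 150.2] [226.8 138.3]
green [188.7 202.7] [178.3 196.2]
blue [237.1 197.5] [231.9 190.5]
tcp [0.4472 0.2487 0.2481] [-3.13e+00 -1.00e-03  6.13e-01] t 7.65
expect [220. 277.]
blue [205.3 292.7] [196 284  20  16  67] [0.3478 0.2478 0.06  ]
```

View pics/c1.png

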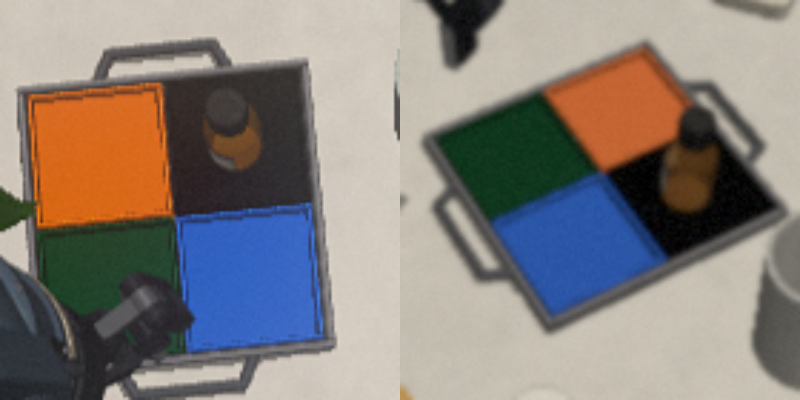

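The dropper bottle stands in the middle of the black insert: its base is at about (232,150) in the top image, against an expected (232.5,150.2). Next is the large blue jar.

>>> servo_tool(targets="-0.04 -0.002 -0.03 0.05; -0.078 -0.004 -0.06 0.05; -0.078 -0.004 -0.06 0.05; -0.078 -0.004 -0.06 0.05")

```text
clock: 8.1
position: [0.3687, 0.2438, 0.1871]
ee_rot: [-3.13, 0.002, 0.663]
ft_force: [0.4, 0.3, 0.7]
width: 0.0855
finger_force: 0.0
```

```bash
python3 w.py w4 blue,0.06,0.367,0.246,90
```

```text
tcp [0.3687 0.2438 0.1871] [-3.13e+00  2.00e-03  6.63e-01] t 8.1
expect [268. 226.]
blue [272.1 220.9] [ 232  181   81   80 5020] [0.3711 0.2465 0.06  ]
```

View pics/w4.png

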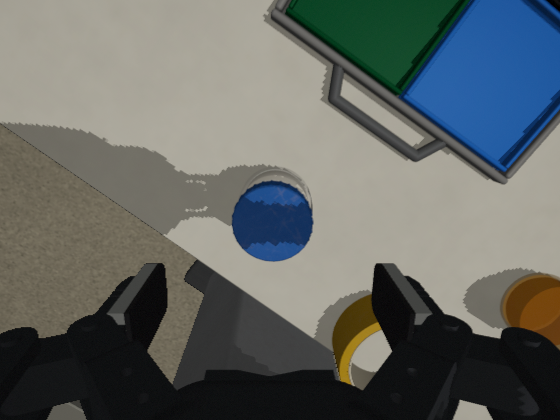

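The blue lid is centred at (272,221), giving (0.371, 0.2465) at 60 mm. The ring at (370,345) is clear of the fingers. I'll descend and grip.

>>> servo_tool(targets="0.002 0.002 -0.04 0; 0.002 0.002 -0.08 0; 0.002 0.002 -0.1 0; 0.002 0.002 -0.104 0; 0.002 0.002 -0.104 0")

```text
clock: 8.65
position: [0.3723, 0.2468, 0.0841]
ee_rot: [-3.13, -0.001, 0.662]
ft_force: [-0.1, 0.4, -0.4]
width: 0.0854
finger_force: 0.0
```

>>> servo_tool(targets="0 0 0 0; 0 0 0 0; 0 0 0 0; 0 0 0 0; 0 0 0 0", fingers=0)

```text
clock: 9.15
position: [0.3717, 0.2468, 0.0854]
ee_rot: [-3.13, -0.003, 0.663]
ft_force: [-0.6, -2.1, 12.0]
width: 0.0471
finger_force: 59.6
```

>>> servo_tool(targets="0 0 0 0; 0 0 0.03 0; 0 0 0.07 0; 0 0 0.11 0; 0 0 0.11 0")

```text
clock: 9.65
position: [0.3728, 0.2478, 0.1991]
ee_rot: [-3.13, -0.009, 0.664]
ft_force: [0.2, 0.1, -2.1]
width: 0.047
finger_force: 62.8
```

```bash
python3 held.py h2 blue -0.023 90
```

```text
tcp [0.3728 0.2478 0.1991] [-3.13  -0.009  0.664] w 0.047 F 62.8488457576168 t 9.65
[266.75787592 321.0776793 ] [  194   260   146   116 13427]
obj [0.3782 0.2543 0.1761] off [0.0053 0.0065]
```

View pics/h2.png

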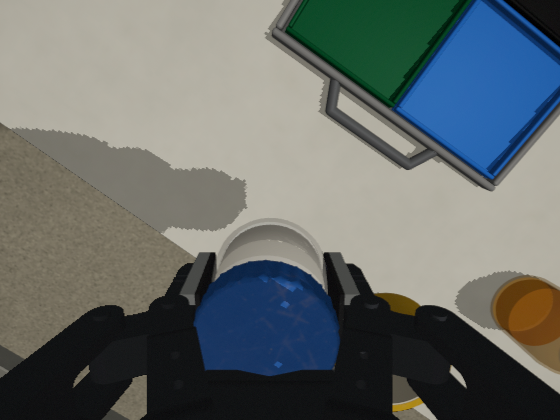

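```bash
cat > off.py <<'E'
import sys; from h import *; from cell import vision,robot
# off.py "u,v,dz,radius" ... far edge -> centre offset, tool axes and world
w=vision.snapshot("wrist"); s=robot.get_state(); p=s["position"]
R=cv2.Rodrigues(np.array([0,0,s["ee_rot"][2]]))[0]
for a in sys.argv[1:]:
    u,v,dz,r=map(float,a.split(",")); o=R.T@(plane(w,(u,v),p[2]+dz)-p)-[r,0,0]; print(a,"tool",o.round(4),"world",(R@o).round(4))
print(p.round(4),s["ee_rot"].round(3))
E
python3 off.py 267,260,-0.0245,0.026 270,218,-0.0845,0.0235
```

```text
267,260,-0.0245,0.026 tool [ 0.0023  0.0017 -0.0245] world [ 0.0008  0.0027 -0.0245]
270,218,-0.0845,0.0235 tool [-0.0022  0.0013 -0.0845] world [-0.0025 -0.0003 -0.0845]
[0.3712 0.2467 0.195 ] [-3.13e+00 -3.00e-03  6.64e-01]
```

The jar is upright with its lid's far edge at row 260 and base edge at row 218, centred on the TCP within 2 mm. I'll carry it to the blue insert.

>>> servo_tool(targets="0.04 -0.017 0 0; 0.08 -0.034 0 0; 0.12 -0.051 0 0; 0.158 -0.067 0 0; 0.158 -0.067 0 0")

```text
clock: 10.25
position: [0.5323, 0.1775, 0.1919]
ee_rot: [-3.13, 0.0, 0.66]
ft_force: [0.8, 1.6, 0.0]
width: 0.047
finger_force: 62.8
```

>>> servo_tool(targets="0 0 -0.03 0; 0 0 -0.06 0; 0 0 -0.08 0; 0 0 -0.08 0; 0 0 -0.08 0")

```text
clock: 10.75
position: [0.528, 0.1794, 0.1133]
ee_rot: [-3.129, 0.002, 0.664]
ft_force: [-0.0, -0.3, -1.7]
width: 0.047
finger_force: 62.8
```

>>> servo_tool(targets="0.002 -0.001 -0.01 0; 0.002 -0.001 -0.018 0; 0.002 -0.001 -0.02 0; 0.002 -0.001 -0.021 0; 0.002 -0.001 -0.021 0")

```text
clock: 11.25
position: [0.5308, 0.1784, 0.093]
ee_rot: [-3.13, -0.0, 0.664]
ft_force: [0.4, 0.6, -0.9]
width: 0.0462
finger_force: 62.9
```

>>> servo_tool(targets="0 0 0 0; 0 0 0 0; 0 0 0 0; 0 0 0 0; 0 0 0 0", fingers=0.78)

```text
clock: 11.75
position: [0.5308, 0.1784, 0.093]
ee_rot: [-3.13, -0.0, 0.663]
ft_force: [0.4, 0.1, -0.1]
width: 0.0667
finger_force: 0.0
```

>>> servo_tool(targets="0 0 0.02 0; 0 0 0.05 0; 0 0 0.1 0; 0 0 0.15 0; 0 0 0.15 0")

```text
clock: 12.25
position: [0.5331, 0.1792, 0.2497]
ee_rot: [-3.133, -0.01, 0.664]
ft_force: [0.8, 0.3, -0.2]
width: 0.0665
finger_force: 0.0
```

>>> servo_tool(targets="0.01 -0.045 0 -0.1; 0.02 -0.09 0 -0.2; 0.03 -0.135 0 -0.3; 0.04 -0.18 0 -0.4; 0.05 -0.22 0 -0.5", fingers=1)

```text
clock: 12.75
position: [0.5808, -0.0437, 0.2427]
ee_rot: [-3.13, 0.0, 0.159]
ft_force: [0.4, 0.1, -0.5]
width: 0.0849
finger_force: 0.0
```

```bash
python3 - <<'E'
from h import *; from cell import robot,vision
import pickle
d={n:vision.snapshot(n) for n in("top","side")}; pickle.dump(d,open("d2.pkl","wb"))
T,S=d["top"],d["side"]; print(robot.get_state()["position"])
a,b=T["frame"],S["frame"]
cv2.imwrite("pics/c2.png",np.hstack([cv2.resize(a[100:240,150:290],(400,400)),cv2.resize(b[100:240,200:340],(400,400))])[:,:,::-1])
print("lid expected",proj(T,(.5292,.1794,.067)),"base",proj(T,(.5292,.1794,.007)),"side lid",proj(S,(.5292,.1794,.067)))
E
python3 w.py w5 green,0.053,0.653,-0.103,60
```

```text
[ 0.58154734 -0.04595908  0.2424147 ]
lid expected [233.4977354  192.72582187] base [237.05190864 197.54710088] side lid [261.87513982 166.40673998]
tcp [ 0.5815 -0.046   0.2424] [-3.131 -0.     0.156] t 12.85
expect [367. 115.]
green [362.1 114.7] [ 344   96   37   38 1101] [ 0.6529 -0.0994  0.053 ]
```

View pics/c2.png

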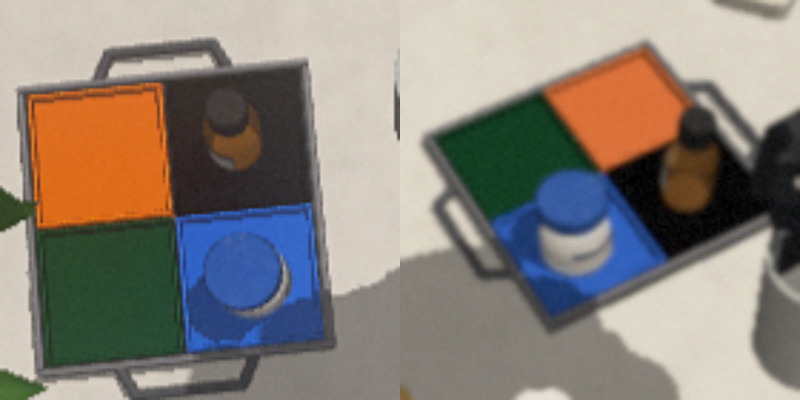

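The jar stands in the blue insert, with its lid at about (235,195) against an expected (233.5,192.7), a few mm off centre. I'll check that closer later. Next is the green jar at about (0.653, −0.10).

>>> servo_tool(targets="0.036 -0.027 -0.02 -0.1; 0.071 -0.054 -0.04 -0.15; 0.071 -0.054 -0.07 -0.15; 0.071 -0.054 -0.07 -0.15; 0.071 -0.054 -0.07 -0.15")

```text
clock: 13.4
position: [0.651, -0.0944, 0.1727]
ee_rot: [-3.129, 0.002, 0.015]
ft_force: [-0.2, 0.2, 0.2]
width: 0.0852
finger_force: 0.0
```

```bash
python3 w.py w6 green,0.053,0.653,-0.100,70
```

```text
tcp [ 0.651  -0.0944  0.1727] [-3.129e+00  2.000e-03  1.500e-02] t 13.4
expect [283. 227.]
green [284.2 224.2] [ 262  201   45   47 1637] [ 0.6547 -0.1005  0.053 ]
```

View pics/w6.png

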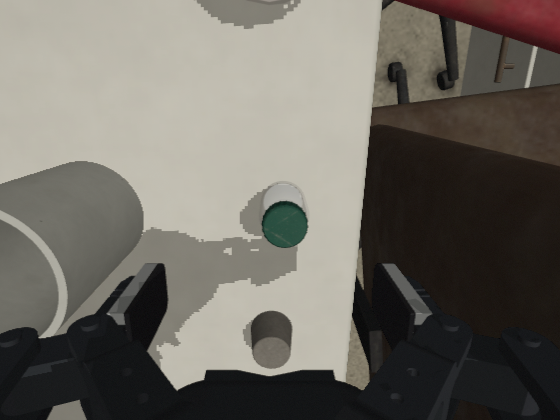

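The green lid is centred at (285,224), giving (0.6545, −0.1005). The pot, near (60,250), and the grey stopper at (271,350) are clear of the fingers.

>>> servo_tool(targets="0.003 -0.006 -0.04 0; 0.003 -0.006 -0.07 0; 0.003 -0.006 -0.09 0; 0.003 -0.006 -0.09 0; 0.003 -0.006 -0.09 0")

```text
clock: 13.95
position: [0.6553, -0.101, 0.0849]
ee_rot: [-3.13, -0.002, 0.014]
ft_force: [0.1, -0.6, 0.2]
width: 0.0856
finger_force: 0.0
```

>>> servo_tool(targets="0 0 0 0; 0 0 0 0; 0 0 0 0; 0 0 0 0; 0 0 0 0", fingers=0)

```text
clock: 14.45
position: [0.6552, -0.1016, 0.0839]
ee_rot: [-3.13, -0.001, 0.013]
ft_force: [-1.6, -0.2, 6.4]
width: 0.0292
finger_force: 59.3
```

>>> servo_tool(targets="0 0 0 0; 0 0 0 0; 0 0 0 0")

```text
clock: 14.75
position: [0.6552, -0.1016, 0.084]
ee_rot: [-3.13, -0.001, 0.013]
ft_force: [-1.4, 0.3, 7.2]
width: 0.0291
finger_force: 59.3
```

>>> servo_tool(targets="0 0 0.04 0; 0 0 0.08 0; 0 0 0.12 0; 0 0 0.16 0.1; -0.014 0.04 0.16 0.2")

```text
clock: 15.25
position: [0.6441, -0.0648, 0.249]
ee_rot: [-3.134, -0.01, 0.213]
ft_force: [1.4, 1.0, -1.2]
width: 0.0293
finger_force: 59.6
```

>>> servo_tool(targets="-0.014 0.04 0 0.1; -0.029 0.08 0 0.2; -0.043 0.12 0 0.3; -0.057 0.16 0 0.4; -0.071 0.2 0 0.4")

```text
clock: 15.75
position: [0.569, 0.1398, 0.2431]
ee_rot: [-3.13, -0.0, 0.617]
ft_force: [0.6, 0.5, -0.7]
width: 0.0295
finger_force: 59.6
```

>>> servo_tool(targets="-0.014 0.04 0 0; -0.029 0.08 0 0; -0.043 0.12 0 0; -0.048 0.134 0 0; -0.048 0.134 0 0")

```text
clock: 16.25
position: [0.521, 0.2742, 0.2429]
ee_rot: [-3.13, -0.0, 0.617]
ft_force: [0.3, 0.5, -0.5]
width: 0.0296
finger_force: 59.6
```

```bash
python3 held.py h3 green -0.031 60
```

```text
tcp [0.521  0.2742 0.2429] [-3.13  -0.     0.617] w 0.0296 F 59.62812312645838 t 16.25
[269.3209598  321.89479081] [ 230  283   80   79 4876]
obj [0.522  0.2763 0.2119] off [0.0009 0.0021]
```

View pics/h3.png

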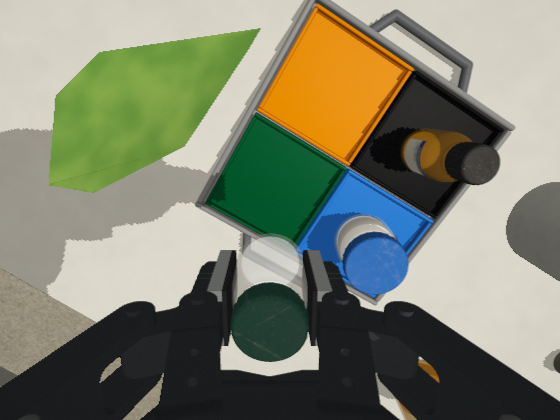

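The green jar is held centred, with its lid at (269,322). A plant leaf reaches in at (60–260, 30–190), so I'll check its height and the blue jar's position (lid at (376,262)).

```bash
python3 - <<'E'
from h import *; from cell import vision,robot; import pickle
w=vision.snapshot("wrist"); T=pickle.load(open("d0.pkl","rb"))["top"]; S=pickle.load(open("d0.pkl","rb"))["side"]
for a in((160,172),(165,237),(135,137)):
    print(a,"tip",[np.round(v,4) for v in tri(w,(258,30),T,a)])
    
for c in((160,172),(165,237)):
  for b in((252,75),(205,60),(125,92)): print(c,b,[np.round(v,3) for v in tri(T,c,S,b)])
hsv=cv2.cvtColor(w["frame"],cv2.COLOR_RGB2HSV); print(hsv[262,376],hsv[200,380],hsv[280,320])
print("lid",plane(w,(376,262),.067).round(4),"far-edge base row216",plane(w,(368,216),.007).round(4),"centre corner",plane(w,(349,167),.014).round(4),"green FL corner",plane(w,(258,113),.014).round(4),"blue R corner",plane(w,(432,219),.014).round(4))
E
python3 off.py 272,234,-0.084,0.0145 269,283,-0.031,0.0148
```

```text
(160, 172) tip [array([ 0.6376,  0.3897, -0.2247]), np.float64(0.015)]
(165, 237) tip [array([0.5196, 0.3008, 0.1925]), np.float64(0.1622)]
(135, 137) tip [array([0.6043, 0.3317, 0.1591]), np.float64(0.0122)]
(160, 172) (252, 75) [array([0.547, 0.27 , 0.212]), np.float64(0.016)]
(160, 172) (205, 60) [array([0.497, 0.253, 0.287]), np.float64(0.053)]
(160, 172) (125, 92) [array([0.422, 0.215, 0.338]), np.float64(0.182)]
(165, 237) (252, 75) [array([0.484, 0.226, 0.272]), np.float64(0.1)]
(165, 237) (205, 60) [array([0.451, 0.236, 0.302]), np.float64(0.028)]
(165, 237) (125, 92) [array([0.387, 0.242, 0.284]), np.float64(0.102)]
[106 181 185] [105 196 211] [40  8 99]
lid [0.529  0.1808 0.067 ] far-edge base row216 [0.5475 0.1841 0.007 ] centre corner [0.5732 0.2291 0.014 ] green FL corner [0.565 0.319 0.014] blue R corner [0.5793 0.1385 0.014 ]
272,234,-0.084,0.0145 tool [-0.0019  0.001  -0.084 ] world [-0.0021 -0.0002 -0.084 ]
269,283,-0.031,0.0148 tool [ 0.002   0.0018 -0.031 ] world [ 0.0006  0.0026 -0.031 ]
[0.5221 0.2715 0.2429] [-3.13   0.     0.613]
```

```bash
python3 - <<'E'
from h import *; from cell import vision; import pickle
d0=pickle.load(open("d0.pkl","rb"));d1=pickle.load(open("d1.pkl","rb"))
V={"now":vision.snapshot("wrist"),"w1":d1["wrist"],"top0":d0["top"],"top1":d1["top"],"side0":d0["side"]}
for n,s in V.items():
    hsv=cv2.cvtColor(s["frame"],cv2.COLOR_RGB2HSV); m=cv2.inRange(hsv,(33,90,40),(58,255,255))
    k,l,st,ce=cv2.connectedComponentsWithStats(m)
    for i in range(1,k):
        if st[i,4]>150:
            q=cv2.approxPolyDP(cv2.findContours(np.uint8(l==i),0,1)[0][0],4,True)[:,0]; print(n,st[i].tolist(),q.tolist())
w=V["now"];T=d0["top"];S=d0["side"]
for c in((160,172),(165,237),(135,137),(150,313)):
    for z in(.1,.15,.2,.3,.4):
        X=plane(T,c,z); print(c,z,X.round(3),"wrist px",proj(w,X).round(0),"w1",proj(V["w1"],X).round(0),"side",proj(S,X).round(0))
E
```

```text
now [41, 27, 212, 165, 19918] [[252, 27], [91, 51], [48, 95], [41, 184], [86, 191], [174, 145]]
w1 [0, 0, 376, 309, 68986] [[0, 0], [0, 114], [24, 139], [225, 299], [227, 308], [345, 293], [375, 225], [179, 0]]
top0 [0, 87, 135, 52, 2545] [[134, 138], [71, 101], [85, 87], [66, 100], [47, 94], [0, 107], [23, 119]]
top0 [0, 135, 166, 180, 17659] [[0, 139], [0, 219], [20, 221], [18, 232], [36, 252], [72, 263], [84, 289], [148, 314], [124, 257], [165, 236], [95, 210], [114, 200], [145, 212], [136, 188], [162, 171], [131, 155], [132, 146], [125, 151], [83, 135], [40, 138], [33, 144]]
top1 [74, 102, 61, 37, 609] [[74, 103], [95, 130], [134, 138]]
top1 [133, 156, 29, 28, 359] [[133, 156], [143, 183], [161, 174]]
side0 [193, 7, 33, 50, 499] [[225, 7], [193, 38], [204, 35], [204, 56]]
side0 [125, 25, 44, 66, 1264] [[165, 25], [149, 29], [130, 46], [125, 90], [159, 50], [168, 30]]
(160, 172) 0.1 [0.563 0.303 0.1  ] wrist px [269. 137.] w1 [315.  -1.] side [251. 108.]
(160, 172) 0.15 [0.552 0.289 0.15 ] wrist px [279. 183.] w1 [339.  11.] side [248.  95.]
(160, 172) 0.2 [0.542 0.275 0.2  ] wris
[... 883 characters left out ...]
0.314 0.2  ] wrist px [301.  57.] w1 [ 408. -262.] side [263.  59.]
(135, 137) 0.3 [0.568 0.28  0.3  ] wrist px [587. 643.] w1 [ 3730. -3423.] side [254.  26.]
(135, 137) 0.4 [0.538 0.246 0.4  ] wrist px [ 106. -343.] w1 [29. 99.] side [242. -19.]
(150, 313) 0.1 [0.323 0.317 0.1  ] wrist px [ 73. 387.] w1 [ 94. 297.] side [134. 141.]
(150, 313) 0.15 [0.328 0.303 0.15 ] wrist px [ 54. 456.] w1 [ 79. 351.] side [131. 127.]
(150, 313) 0.2 [0.333 0.288 0.2  ] wrist px [ 25. 562.] w1 [ 55. 437.] side [129. 112.]
(150, 313) 0.3 [0.343 0.258 0.3  ] wrist px [-134. 1151.] w1 [-104.  996.] side [123.  74.]
(150, 313) 0.4 [0.353 0.228 0.4  ] wrist px [ 1786. -5936.] w1 [  686. -1786.] side [115.  23.]
```

The blue jar's lid measures (0.529, 0.181), so it is centred. The leaf tip lies outside the gripper's footprint, so I'll lower the green jar straight down while watching the force.

>>> servo_tool(targets="0 0 -0.03 0; 0 0 -0.06 0; 0 0 -0.09 0; 0 0 -0.11 0; 0 0 -0.11 0")

```text
clock: 16.95
position: [0.5209, 0.2703, 0.1302]
ee_rot: [-3.129, 0.005, 0.611]
ft_force: [0.1, -0.4, -0.1]
width: 0.0291
finger_force: 59.6
```

>>> servo_tool(targets="0 0 -0.02 0; 0 0 -0.03 0; 0 0 -0.036 0; 0 0 -0.039 0; 0 0 -0.039 0")

```text
clock: 17.45
position: [0.522, 0.2724, 0.0941]
ee_rot: [-3.13, -0.0, 0.613]
ft_force: [0.1, 0.7, -0.1]
width: 0.0292
finger_force: 59.6
```

>>> servo_tool(targets="0 0 -0.002 0; 0 0 -0.002 0; 0 0 -0.002 0")

```text
clock: 17.75
position: [0.5219, 0.2725, 0.0922]
ee_rot: [-3.13, -0.0, 0.614]
ft_force: [-0.1, -0.5, -0.6]
width: 0.0291
finger_force: 59.6
```

>>> servo_tool(targets="0 0 0 0; 0 0 0 0; 0 0 0 0; 0 0 0 0; 0 0 0 0", fingers=0.6)

```text
clock: 18.25
position: [0.5218, 0.2724, 0.0919]
ee_rot: [-3.13, 0.0, 0.613]
ft_force: [0.7, -0.7, -0.0]
width: 0.0514
finger_force: 0.0
```

>>> servo_tool(targets="0 0 0.02 0; 0 0 0.05 0; 0 0 0.1 0; 0 0 0.15 0; 0 -0.03 0.16 0")

```text
clock: 18.75
position: [0.5237, 0.2451, 0.2576]
ee_rot: [-3.131, -0.009, 0.616]
ft_force: [1.6, -0.3, 0.1]
width: 0.0515
finger_force: 0.0
```

>>> servo_tool(targets="-0.01 -0.045 0 -0.1; -0.02 -0.09 0 -0.2; -0.03 -0.135 0 -0.3; -0.04 -0.18 0 -0.4; -0.05 -0.22 0 -0.5", fingers=1)

```text
clock: 19.25
position: [0.471, 0.0206, 0.252]
ee_rot: [-3.13, -0.0, 0.109]
ft_force: [0.2, -0.4, 0.7]
width: 0.0855
finger_force: 0.0
```

>>> servo_tool(targets="-0.01 -0.045 0 -0.05; -0.02 -0.09 0 -0.1; -0.03 -0.115 0 -0.1; -0.03 -0.115 -0.03 -0.1; -0.03 -0.115 -0.04 -0.1")

```text
clock: 19.75
position: [0.4406, -0.0933, 0.2104]
ee_rot: [-3.129, 0.002, 0.011]
ft_force: [-0.6, 0.0, -0.4]
width: 0.0851
finger_force: 0.0
```

```bash
python3 - <<'E'
from h import *; from cell import robot,vision
import pickle
d={n:vision.snapshot(n) for n in("top","side")}; pickle.dump(d,open("d3.pkl","wb"))
T,S=d["top"],d["side"]
B=blob(T,"red",(386,242),20); C=blob(S,"red",(281,324),16); 
if B and C: print(B[0],B[1],C[0],C[1],tri(T,B[0],S,C[0]))
a,b=T["frame"],S["frame"]
cv2.imwrite("pics/c3.png",np.hstack([cv2.resize(a[100:240,150:290],(400,400)),cv2.resize(b[100:240,200:340],(400,400))])[:,:,::-1])
print("green lid exp top",proj(T,(.521,.273,.06)),"side",proj(S,(.521,.273,.06)))
E
python3 w.py w7 red,0.026,0.435,-0.102,60
```

```text
[386.22222222 246.72222222] [383 246   8   3  18] [280.62732919 324.90062112] [275 317  12  16 161] (array([ 0.43030984, -0.10256234,  0.01635388]), np.float64(0.0038133286116062066))
green lid exp top [182.42243571 198.83835615] side [239.22706966 137.67813714]
tcp [ 0.4409 -0.0923  0.2108] [-3.129e+00  3.000e-03  1.300e-02] t 19.85
expect [286. 206.]
red [283.4 200.3] [268 182  31  37 890] [ 0.4398 -0.0998  0.026 ]
```

>>> servo_tool(targets="-0.002 -0.008 -0.03 0; -0.002 -0.008 -0.07 0; -0.002 -0.008 -0.07 0; -0.002 -0.008 -0.07 0")

```text
clock: 20.3
position: [0.4401, -0.1001, 0.1428]
ee_rot: [-3.129, 0.001, 0.014]
ft_force: [-0.2, 0.4, 0.5]
width: 0.0852
finger_force: 0.0
```

```bash
python3 w.py w8 red,0.026,0.438,-0.100,80; python3 - <<'E'
from h import *
im=cv2.imread("pics/w8.png"); c=cv2.imread("pics/c3.png")
cv2.imwrite("pics/m1.png",np.vstack([cv2.resize(c,(560,280)),im[150:420]]))
E
```

```text
tcp [ 0.4401 -0.1001  0.1428] [-3.129e+00  1.000e-03  1.400e-02] t 20.3
expect [273. 236.]
red [274.  231.3] [ 253  205   41   52 1604] [ 0.4406 -0.1004  0.026 ]
```

View pics/m1.png

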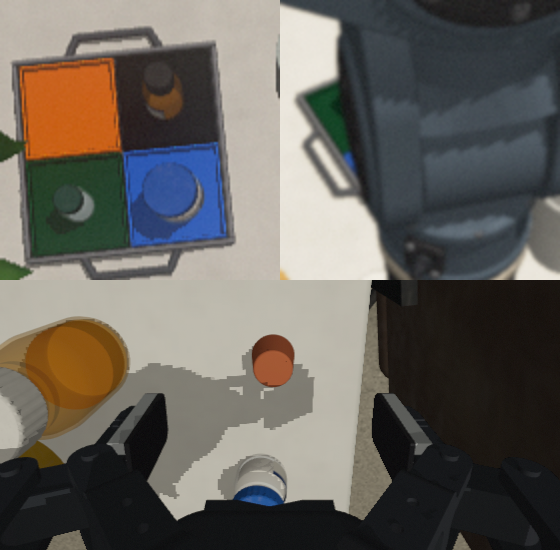

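The green jar stands centred in its insert. The stopper's top disc is at (274,238) in the wrist frame, giving (0.437, −0.1005). The small blue jar and the white-cap bottle are clear.

>>> servo_tool(targets="-0.003 0 -0.03 0; -0.003 0 -0.05 0; -0.003 0 -0.061 0; -0.003 0 -0.061 0; -0.003 0 -0.061 0")

```text
clock: 20.85
position: [0.4377, -0.1007, 0.082]
ee_rot: [-3.13, -0.001, 0.014]
ft_force: [-0.9, -0.3, 0.1]
width: 0.0856
finger_force: 0.0
```

>>> servo_tool(targets="0 0 0 0; 0 0 0 0; 0 0 0 0; 0 0 0 0; 0 0 0 0", fingers=0)

```text
clock: 21.35
position: [0.4369, -0.1006, 0.0814]
ee_rot: [-3.13, -0.001, 0.013]
ft_force: [-1.4, 1.2, 7.9]
width: 0.0222
finger_force: 58.4
```

>>> servo_tool(targets="0 0 0 0; 0 0 0 0; 0 0 0.01 0; 0 0 0.04 0; 0 0 0.04 0")

```text
clock: 21.85
position: [0.4384, -0.101, 0.1239]
ee_rot: [-3.131, -0.004, 0.013]
ft_force: [0.5, -0.3, 0.2]
width: 0.0221
finger_force: 58.9
```

```bash
python3 held.py h4 red -0.056 60
```

```text
tcp [ 0.4384 -0.101   0.1239] [-3.131 -0.004  0.013] w 0.0221 F 58.885458069853485 t 21.85
[269.12708205 276.29642196] [ 242  237   55   77 3242]
obj [ 0.4436 -0.0992  0.0679] off [0.0052 0.0018]
```

>>> servo_tool(targets="0 0 0.04 0; 0 0 0.08 0; 0 0 0.12 0; 0.01 0.02 0.13 0.1; 0.026 0.056 0.13 0.2")

```text
clock: 22.4
position: [0.4635, -0.0453, 0.2529]
ee_rot: [-3.131, -0.003, 0.214]
ft_force: [1.0, 0.6, -0.5]
width: 0.0222
finger_force: 58.9
```

>>> servo_tool(targets="0.02 0.043 0 0.1; 0.04 0.086 0 0.2; 0.06 0.13 0 0.3; 0.08 0.173 0 0.4; 0.1 0.216 0 0.4")

```text
clock: 22.9
position: [0.5631, 0.1734, 0.2502]
ee_rot: [-3.129, 0.001, 0.617]
ft_force: [0.9, -0.3, -0.3]
width: 0.0224
finger_force: 58.9
```

```bash
python3 - <<'E'
from h import *; from cell import vision; import pickle
d0=pickle.load(open("d0.pkl","rb"));d1=pickle.load(open("d1.pkl","rb"));d3=pickle.load(open("d3.pkl","rb"))
T=d0["top"]
print("left leaf tip",tri(T,(149,313.5),d0["side"],(125,91)))
print("leaf2",tri(T,(165,236),d0["side"],(204,56)))
dif=cv2.absdiff(T["frame"],d3["top"]["frame"]).max(2)[80:330,0:170]; print("changed px in leaf area d3 vs d0",(dif>40).sum())
w=vision.snapshot("wrist")
hsv=cv2.cvtColor(w["frame"],cv2.COLOR_RGB2HSV); m=cv2.inRange(hsv,(33,90,40),(58,255,255))
for c in cv2.findContours(m,0,1)[0]:
    if cv2.contourArea(c)>150: print(cv2.approxPolyDP(c,4,True)[:,0].tolist())
E
python3 held.py h5 red -0.056 60; python3 off.py 269,286,-0.056,0 269,237,-0.082,0.0135
```

```text
left leaf tip (array([0.33806749, 0.27210733, 0.2567416 ]), np.float64(6.369964594666122e-05))
leaf2 (array([0.45058801, 0.23376644, 0.31061958]), np.float64(0.02648737963495161))
changed px in leaf area d3 vs d0 0
tcp [0.5658 0.1789 0.2496] [-3.128e+00 -3.000e-03  6.170e-01] w 0.0221 F 58.87434318952728 t 22.95
[269.15714692 275.09690253] [ 242  237   55   77 3519]
obj [0.5699 0.1838 0.1936] off [0.0041 0.0049]
269,286,-0.056,0 tool [ 0.0034  0.0027 -0.056 ] world [ 0.0012  0.0042 -0.056 ]
269,237,-0.082,0.0135 tool [ 0.0007  0.0031 -0.082 ] world [-0.0012  0.0029 -0.082 ]
[0.5632 0.1739 0.2494] [-3.129e+00  1.000e-03  6.170e-01]
```

The leaf tip triangulates cleanly to a spot the gripper already passed through, with no force and no change in the image, so it isn't an obstacle. I'll continue to the orange insert.

>>> servo_tool(targets="0.02 0.041 0 0; 0.04 0.082 0 0; 0.051 0.105 0 0; 0.051 0.105 -0.04 0; 0.051 0.105 -0.08 0")

```text
clock: 23.55
position: [0.6143, 0.2764, 0.1703]
ee_rot: [-3.13, -0.002, 0.614]
ft_force: [-0.9, -0.9, -1.2]
width: 0.0223
finger_force: 58.9
```

>>> servo_tool(targets="0 0 -0.03 0; 0 0 -0.05 0; 0 0 -0.06 0; 0 0 -0.06 0; 0 0 -0.06 0")

```text
clock: 24.05
position: [0.6142, 0.2761, 0.1118]
ee_rot: [-3.13, -0.001, 0.613]
ft_force: [0.0, 0.4, -0.1]
width: 0.0224
finger_force: 58.9
```

>>> servo_tool(targets="0 0.003 -0.01 0; 0 0.003 -0.018 0; 0 0.003 -0.022 0; 0 0.003 -0.023 0; 0 0.003 -0.023 0")

```text
clock: 24.55
position: [0.6135, 0.2795, 0.0885]
ee_rot: [-3.13, -0.0, 0.614]
ft_force: [-3.1, -0.6, 6.8]
width: 0.0223
finger_force: 59.9
```

>>> servo_tool(targets="0 0 0 0; 0 0 0 0; 0 0 0 0; 0 0 0 0; 0 0 0 0", fingers=0.5)

```text
clock: 25.05
position: [0.6138, 0.2794, 0.0877]
ee_rot: [-3.13, 0.0, 0.613]
ft_force: [0.4, 1.4, 0.8]
width: 0.0427
finger_force: 0.0
```

>>> servo_tool(targets="0 0 0.02 0; 0 0 0.05 0; 0 0 0.1 0; 0 0 0.15 0; 0 0 0.15 0")

```text
clock: 25.55
position: [0.616, 0.2804, 0.2458]
ee_rot: [-3.132, -0.011, 0.614]
ft_force: [0.0, 0.9, 0.2]
width: 0.0428
finger_force: 0.0
```

>>> servo_tool(targets="-0.02 -0.045 0 -0.1; -0.04 -0.09 0 -0.2; -0.06 -0.135 0 -0.3; -0.08 -0.18 0 -0.4; -0.1 -0.22 0 -0.5")

```text
clock: 26.05
position: [0.5126, 0.0577, 0.2379]
ee_rot: [-3.13, -0.0, 0.109]
ft_force: [0.1, -0.5, 0.3]
width: 0.0428
finger_force: 0.0
```

>>> servo_tool(targets="0 -0.045 0 -0.05; 0 -0.09 0 -0.1; 0 -0.135 0 -0.1; 0 -0.18 0 -0.1; 0 -0.22 0 -0.1")

```text
clock: 26.55
position: [0.5135, -0.1627, 0.2381]
ee_rot: [-3.13, -0.001, 0.013]
ft_force: [0.6, 0.0, 0.0]
width: 0.0428
finger_force: 0.0
```

```bash
python3 - <<'E'
from h import *; from cell import robot,vision; import pickle
d={n:vision.snapshot(n) for n in("top","side")}; T,S=d["top"],d["side"]; pickle.dump(d,open("d4.pkl","wb"))
a,b=T["frame"],S["frame"]
cv2.imwrite("pics/f.png",np.vstack([np.hstack([cv2.resize(a[110:240,150:280],(390,390)),cv2.resize(b[100:230,200:330],(390,390))]),np.hstack([cv2.resize(a[170:270,300:430],(270,208)),cv2.resize(b[150:350,150:420],(270,200))[:,:],np.zeros((200,240,3),np.uint8)])[:200] if 0 else np.hstack([cv2.resize(a[170:270,300:430],(270,200)),cv2.resize(b[150:350,150:420],(270,200)),np.zeros((200,240,3),np.uint8)])])[:,:,::-1])
for n,x,y,z in(("orange",.6146,.2812,.033),("black",.6228,.1876,.092),("green",.5210,.2730,.06),("blue",.5292,.1794,.067)):
    print(n,*[((proj(s,(x,y,zz))-o)*3).round(0) for s,o in((T,(150,110)),(S,(200,100))) for zz in(z,.007)])
s=robot.get_state(); print(s["position"],s["clock"])
E
```

```text
orange [ 95. 126.] [104. 136.] [235.  89.] [235. 113.]
black [231.  85.] [247. 121.] [310. 117.] [304. 199.]
green [ 97. 267.] [116. 278.] [118. 113.] [123. 163.]
blue [250. 248.] [261. 263.] [186. 199.] [188. 254.]
[ 0.51368963 -0.16476141  0.2378042 ] 26.65
```

View pics/f.png

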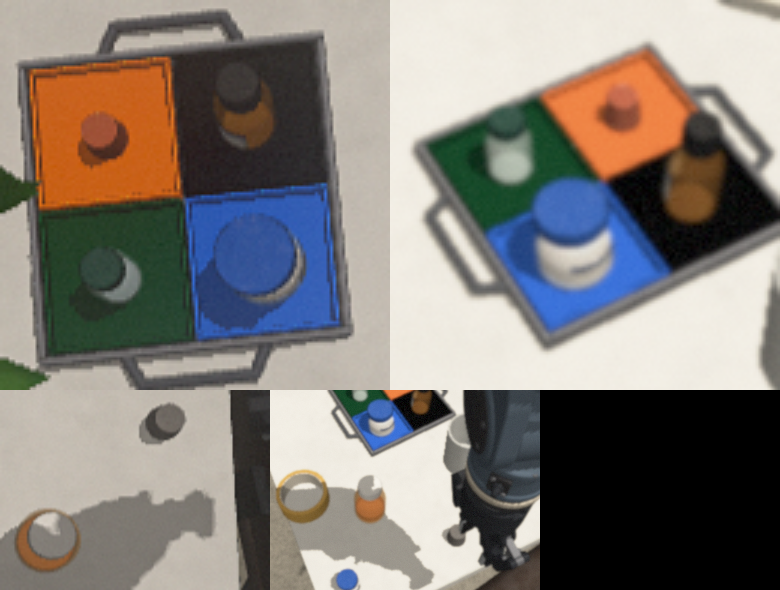

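All four stand upright near the middle of their inserts, within about 3 mm. In the crop the tops are at orange (98,130), black (239,88), green (102,270) and blue (256,254). The two look-alikes are still standing where they were, and the arm is clear.

```bash
python3 -c "
from cell import robot; print(robot.sign_off())"
```

```text
the job is handed in; nothing more can be done
None
```

The caddy is packed and handed in at about 27 s: the dropper bottle, blue jar, green jar and orange stopper stand upright near the middle of their own inserts (within a few mm), and the white-cap bottle and grey stopper were left where they stood.

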